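# Wind a pipe row on the voicing chest and keep it speaking

### The job

On the organ builder's voicing chest, draw the locking pin up out of the slider, park it hanging upright by its collar well into the U notch of the bracket on the chest's front edge, and let go of it. Then push the slider by its upright handle 20 mm towards the standing pipes, against its spring, until its scribed line meets the edge of the steel bridge, and finish while still holding it there with the fingers. Do not touch the standing pipes, and leave the tuning cone, wooden pipe and screwdriver where they are.

Things in the scene. Friction and masses are not known exactly. Their poses are not given: they have to be found in the camera images.
- chest: Fixed pale wooden chest, 160 x 440 x 70 mm (x, y, z). Origin: centre of its underside. +y: long axis, to the pipes; -x: front. The slider, 34 mm wide, top at z = 86, runs along chest x = 0 between 10 mm rails just as high. Steel bridge plate over it: 60 x 40 mm (x, y), centred at chest y = -70, top at z = 98. Toe board with pipes: chest y = 26 to 216.
- pipes: Four fixed metal organ pipes with conical feet, 20 to 30 mm in diameter, standing in a row on the toe board at chest y = 60, 102, 144, 186 mm, x = 0; they rise to z = 177 mm (the nearest to the slider) to 230 mm (the farthest). Not to be touched. Origin and axes as the chest's.
- bore (a point): Mouth of the vertical bore: centre of the hole, 12 mm wide, in the bridge's top face (z = 98 mm), chest (0, -70). It goes on through the slider; the pin in it locks the slider but for about 2 mm of play. Axes as the chest's.
- pin: Loose locking pin, about 70 g, upright, starting fully down in the bore. Origin: on its axis at the underside of its collar, z up; yaw means nothing. Below: steel shank 9 mm thick, 45 mm long, chamfered foot. Above: collar 28 mm in diameter, 5 mm thick, then a round dark wooden grip 20 mm in diameter from z = 5 to 37 mm. The collar rests on the bridge.
- bracket: Fixed level steel plate, 50 mm wide (y), 8 mm thick, top 78 mm above the table, at a varying place along the chest's front edge; axes as the chest's. U notch 14 mm wide, open to -x and above, free air below. Origin: place of the parked pin's axis, on the top face and notch centre line, 7.5 mm from its closed (+x) end, 26 mm from its open end. Pin can go straight down in; its origin is then level.
- handle (a point): Top centre of the slider's upright dark wooden handle: 30 (x) x 14 (y) x 47 mm tall, foot at z = 86 mm, this point at z = 133 mm, at chest (0, -160) mm with the slider at rest. It moves with the slider; axes as the chest's. Free on all sides: it can be pinched from above, or pushed on its face that looks to chest -y.
- slider (a joint): Travel of the slider in m: 0 at rest, growing as it is pushed towards the pipes (chest +y), stop at 0.030; wanted 0.020. Its spring pushes back with about 4.5 N at rest and 10.5 N at 0.020, plus slight friction, and returns it when released. A dark line across the slider, 20 mm from the bridge's edge at rest, meets that edge at 0.020.
- cone: Bystander: loose steel tuning cone, 56 mm wide foot, 102 mm tall with a black ball on top, standing on the table in front of the chest. Origin: centre of its underside.
- wood_pipe: Bystander: loose square wooden pipe, 36 x 200 x 36 mm with a 30 mm foot peg, lying on the table behind the chest. Origin: centre of its underside; long axis y.
- screwdriver: Bystander: loose screwdriver lying on the table in front of the chest, about 0.2 m long along its x. Origin: under its middle.
There are look-alikes about, which are no part of the job. Leave any blue or orange look-alike of the pin alone.

How it is judged:
On the way, in this order (a step that is already met when the one before it is completed fails the run):
1. the pin is drawn up clear of the bore, the slider still at rest (z of pin in the frame of bore above 0.047 m and value of joint slider below 0.005 m), for 0.1 s.
2. the pin hangs upright by its collar in the bracket's notch, let go, the slider still at rest (horizontal distance between pin and bracket below 0.012 m and z of pin in the frame of bracket between -0.004 and 0.004 m and angle between pin's own z axis and vertical below 0.17 rad and linear speed of pin below 0.02 m/s and contact force between each of the fingers, the arm and pin below 0.1 N and value of joint slider below 0.005 m), for 0.3 s.
At the end, for the whole second after the job is handed in: Pin upright (0.17 rad), at rest, untouched in the notch: collar on the plate (4 mm), axis within 12 mm of the bracket origin. Slider held still at 16 to 24 mm of travel by the fingers (over 3 N), not propped by the pin (horizontal distance between pin and bracket below 0.012 m and z of pin in the frame of bracket between -0.004 and 0.004 m and angle between pin's own z axis and vertical below 0.17 rad and linear speed of pin below 0.02 m/s and contact force between each of the fingers, the arm and pin below 0.1 N and value of joint slider between 0.016 and 0.024 m and velocity of joint slider between -0.01 and 0.01 m/s and contact force between the fingers and slider above 3 N and contact force between pin and slider below 0.1 N); the arm keeps its last pose, push and grip.
It fails at once if a standing pipe is struck (contact force between any of the arm, the fingers, pin and pipes above 1 N).
It fails at once if the cone is displaced by more than 30 mm (distance of cone from where it was at the start of the episode above 0.03 m).
It fails at once if the wood pipe is displaced by more than 30 mm (distance of wood_pipe from where it was at the start of the episode above 0.03 m).
It fails at once if the screwdriver is displaced by more than 30 mm (distance of screwdriver from where it was at the start of the episode above 0.03 m).
It also fails if it takes over 51 s, if anything falls off the work surface, if the arm or the gripper's body presses on something with over 40 N, if the wrist force passes 120 N, or if a joint passes its speed limit or range.

### The arm

A 6-joint arm with a two-finger parallel gripper is mounted at the origin on the work surface. World frame = base frame: x ahead of the robot, y to its left, z up, the work surface at z = 0. Lengths are in m, angles in rad, forces in N, time in s.
With the tool pointing down it reaches from about 0.25 to 0.725 m from the base axis. Payload 9.7 kg.
Tool frame: the origin (TCP) lies midway between the tips of the shut fingers; the grasp point (between the pads) lies 19 mm behind it; z points along the fingers, y is the direction in which the jaws open and shut (so a half turn about z gives the same grasp; the last joint's range is limited). The gripper opens to 85 mm and grips with 20 to 120 N. Pads are 22 mm wide; open, the fingers measure 114 mm over their backs; the gripper's body (76 mm by 85 mm) begins 54 mm behind the grasp point. The pads swing forward as they close: fully open they stand 13 mm farther back than shut.
Start: joints at [1.191, 0.087, 0.176, 1.66, 0, 1.571], TCP at [0.204, 0.511, 0.231] pointing down, gripper open.
Joint ranges: [-3.13, 3.13], [-0.85, 1.81], [-1.15, 1.24], [-2.2, 2.28], [-1.44, 1.52], [-3.14, 3.14]. Speed limits (rad/s): [2.22, 2.22, 2.57, 3.14, 3.14, 3.14].

### API

Orientations are given as a rotation vector (axis times angle).
In Python, from rig import readout, vision, ticket, models gives the robot as it stands.
- The arm moves only by the shell command python3 -m creep 'ROWS' [OPENING]. ROWS is JSON, a list of rows, each a list of 4 numbers: the shift along the tool's x, y, z in units of 40 mm (1.0 is 40 mm), then the turn about the tool's z in degrees. In form: [[tx, ty, tz, twist], ...]. A call has 1 to 10 rows; each row is the pose to reach, as a shift and turn from the pose commanded when the call began, along the tool's axes at that moment; what a row does not reach only later rows make up. A row lasts 1/10 s, in which the tool goes at most 50 mm and 8.59 degrees, less where a joint would pass 70% of its speed; a pose out of reach is approached as far as the arm can. A call with a gripper value outside its range is refused whole. OPENING is the finger opening in mm, from 0 to 85.4, set as the call begins (- or left out, the last holds). The fingers move at their own pace and stop on an object; the grip force is fixed at half the most. Time passes only in rows, so rows that repeat a pose let the fingers close. It gives the time, the measured TCP pose, the force and the opening at its end, in the units of the state.
- readout.observe(): the state, without advancing time (a new reading comes with each control period).
- vision.capture(name): name is "scene" or "top" or "wrist"; returns (picture, depth): 420x560x3 uint8, red, green, blue; 420x560 float32, m along the optical axis (not along the pixel's ray), 0 where there is no reading.
- vision.get_calibration(name): a dict with "K" (3x3 intrinsics, pixels), "R" (3x3) and "t" (3): a world point X has camera coordinates R X + t. Camera axes: x right, y down, z forward; pixel columns grow to the right and rows downward; lengths in m; the calibration is good to about 2 mm. A picture is of the moment at which its call begins: read the wrist's pose just before it. get_calibration takes no time and is no camera call; for the wrist camera it gives the pose at the moment of the call.
- ticket.sign_off(): hands the job in, once; it reports no verdict.
Trained networks look in the newest picture that a camera, given by its name, has taken for a name from the list of things; names that differ only in an ending like _2 or _b are one class to them, and where a whole thing is asked for, a point or a joint stands for the part that bears it (a point fixed in the world has none). Each returns a list of dicts, best first, with "confidence" (0 to 1); they miss things now and then, are a little off and sometimes report something else, mostly with a low value. They report only what shows in the picture. A call takes as long as a camera call. They do not tell look-alikes from the thing itself.
- models.boxes_of(camera, name): "uv" ([column, row] in pixels, amid what is visible of it).
The state is a dict: "t": time; "joints": joint angles; "joint_velocities": joint speeds; "tau": joint torques, N m; "eef_pos": TCP position; "eef_rot": TCP orientation; "contact_force": force on the tool from outside, world axes, zero at the start; "ft_torque": the same for the moment, N m; "opening": finger opening in m.
Only numpy, scipy, OpenCV 4.12 (cv2) and the standard library are available. Lean on these libraries where they do the work, as an engineer would, in place of code of your own. Each camera call takes 0.05 s, during which the arm holds its last target. There are 200 camera calls.

## Working session

There is one attempt and no reset: what is moved stays moved. The work goes in short steps, Python scripts to look and compute and a shell command to move; the robot and the scene stay as the last step left them, time stands still between calls to the robot, and variables do not carry over. Pictures are saved under pics/ and viewed, about 8 in all and at most 12, crops included, and the job is handed in when it is done.

```bash
mkdir -p pics; ls; python3 - <<'E'
from rig import readout, vision, models
import cv2, numpy as np
s=readout.observe(); print({k:np.round(v,3).tolist() for k,v in s.items()})
for c in ("scene","top"):
    p,d=vision.capture(c); cv2.imwrite(f"pics/{c}0.png",p[:,:,::-1]); np.save(f"pics/{c}0.npy",d)
    k=vision.get_calibration(c); print(c,{a:np.round(b,3).tolist() for a,b in k.items()})
    K,R,t=k["K"],k["R"],k["t"]
    for n in ("pin","bracket","handle","bore","chest","pipes","cone","wood_pipe","screwdriver"):
        try:
            for b in models.boxes_of(c,n)[:4]:
                u,v=b["uv"]; z=d[int(v),int(u)]
                X=np.array(R).T@(z*np.linalg.inv(K)@[u,v,1]-np.array(t))
                print(c,n,round(b["confidence"],2),np.round(b["uv"]),np.round(X,3))
        except Exception as e: print(n,e)
E
```

```text
pics
{'t': 0.0, 'joints': [1.191, 0.087, 0.175, 1.66, 0.0, 1.571], 'joint_velocities': [-0.002, 0.001, -0.001, -0.001, -0.0, -0.0], 'tau': [0.003, -52.038, 46.481, 0.016, 0.0, 0.0], 'eef_pos': [0.204, 0.511, 0.231], 'eef_rot': [-0.593, -3.085, 0.002], 'contact_force': [0.205, 0.154, 0.225], 'ft_torque': [0.04, 0.002, -0.023], 'opening': 0.085}
scene {'K': [[513.379, 0.0, 283.157], [0.0, 513.379, 205.909], [0.0, 0.0, 1.0]], 'R': [[0.072, 0.997, -0.014], [0.829, -0.068, -0.555], [-0.554, 0.028, -0.832]], 't': [-0.152, -0.407, 1.259]}
scene pin 0.84 [236. 218.] [0.603 0.034 0.127]
scene pin 0.83 [175. 324.] [ 0.75  -0.067  0.069]
scene pin 0.62 [214. 330.] [ 0.768 -0.005  0.081]
scene pin 0.51 [292. 161.] [0.441 0.139 0.06 ]
scene bracket 0.93 [220. 194.] [0.52  0.004 0.08 ]
scene handle 0.87 [212. 224.] [ 0.585 -0.009  0.085]
scene bore 0.76 [291. 236.] [0.613 0.122 0.076]
scene chest 0.87 [292. 236.] [0.613 0.123 0.077]
scene pipes 0.67 [368. 180.] [0.579 0.245 0.176]
scene cone 0.76 [364. 153.] [0.434 0.276 0.062]
scene wood_pipe 0.86 [328. 320.] [0.747 0.172 0.033]
scene wood_pipe 0
[... 157 characters left out ...]
[0.0, 0.0, 1.0]], 'R': [[-0.011, -1.0, -0.002], [-0.993, 0.011, -0.119], [0.119, 0.001, -0.993]], 't': [0.146, 0.581, 0.893]}
top pin 0.62 [342. 202.] [0.59  0.037 0.137]
top pin 0.61 [392. 130.] [ 0.732 -0.066  0.081]
top pin 0.61 [285. 298.] [0.43  0.135 0.084]
top pin 0.55 [357. 118.] [ 0.755 -0.003  0.081]
top bracket 0.95 [354. 251.] [0.511 0.011 0.078]
top handle 0.8 [357. 201.] [0.599 0.002 0.085]
top bore 0.68 [294. 213.] [0.578 0.117 0.088]
top chest 0.71 [292. 211.] [0.583 0.12  0.088]
top pipes 0.63 [209. 212.] [0.567 0.249 0.209]
top cone 0.56 [204. 296.] [0.434 0.275 0.092]
top wood_pipe 0.59 [258. 141.] [0.726 0.183 0.036]
top screwdriver 0.73 [381. 301.] [ 0.418 -0.046  0.023]
```

```bash
python3 - <<'E'
import cv2
a=cv2.imread('pics/scene0.png'); cv2.imwrite('pics/scene_c.png',cv2.resize(a[110:350,120:440],None,fx=2.5,fy=2.5,interpolation=3))
a=cv2.imread('pics/top0.png'); cv2.imwrite('pics/top_c.png',cv2.resize(a[95:325,150:450],None,fx=2.6,fy=2.6,interpolation=3))
E
```

```text
(no output)
```

View pics/scene_c.png

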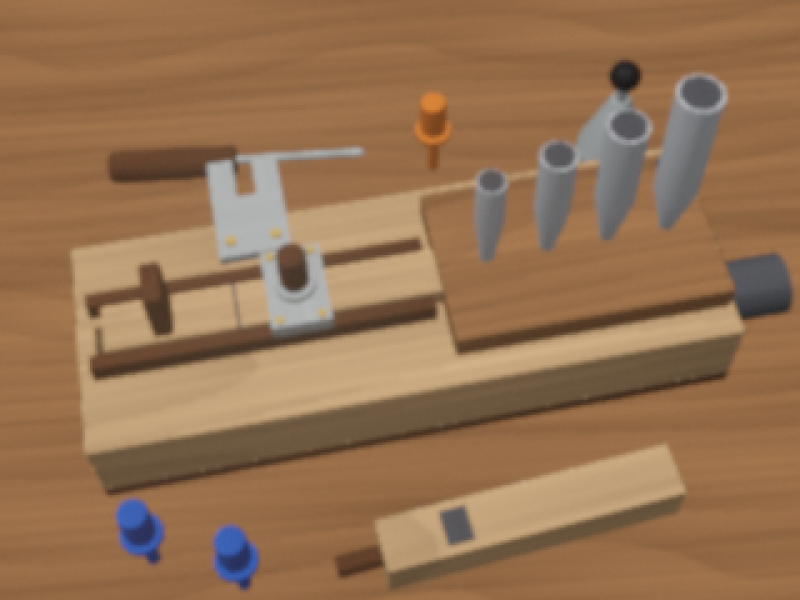

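View pics/top_c.png

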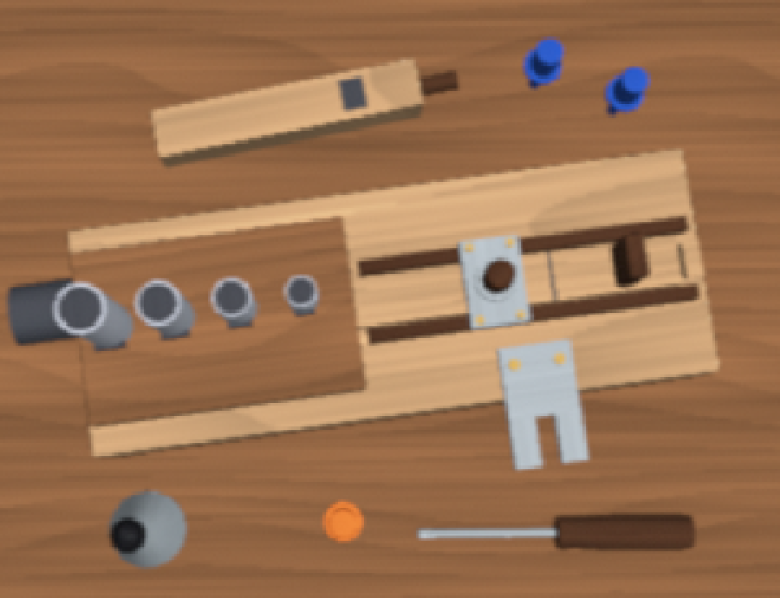

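The things that could be taken for the pin are the dark-gripped pin in the bridge at scene (236,218), two blue ones at (175,324) and (214,330), and an orange one at (292,161). By the description I choose the dark one in the bridge. The handle is at about scene (182,230), and the bracket's notch opens away from the chest at about scene (218,182). Next I measure from the depth images.

```bash
cat > h.py <<'E'
import numpy as np, cv2
from rig import vision
def cloud(c,d,k=None):
    k=k or vision.get_calibration(c); K,R,t=[np.array(k[a]) for a in "KRt"]
    v,u=np.mgrid[:d.shape[0],:d.shape[1]]
    P=np.stack([u,v,np.ones_like(u)],-1)@np.linalg.inv(K).T*d[...,None]
    return (P-t)@R
E
python3 - <<'E'
from h import *
for c in ("scene","top"):
    d=np.load(f"pics/{c}0.npy"); im=cv2.imread(f"pics/{c}0.png"); W=cloud(c,d)
    hsv=cv2.cvtColor(im,cv2.COLOR_BGR2HSV); x,y,z=W[...,0],W[...,1],W[...,2]
    reg=(d>0)&(x>.45)&(x<.68)&(y>-.1)
    def rep(n,m):
        q=W[m]
        r=cv2.minAreaRect((q[:,:2]*1000).astype(np.float32)); print(c,n,len(q),q.mean(0).round(4),'mid',((q.min(0)+q.max(0))/2).round(4),'rect',np.round(r[0],1),np.round(r[1],1),round(r[2],1))
    rep('pintop',reg&(z>.129)&(z<.141)&(np.hypot(x-.593,y-.037)<.03))
    rep('handletop',reg&(z>.127)&(z<.14)&(y<0))
    gray=hsv[...,1]<60
    rep('bracket',reg&gray&(z>.07)&(z<.085)&(x<.56)&(y<.07))
    rep('bridge',reg&gray&(z>.092)&(z<.104)&(y<.1))
    rep('chesttop',(d>0)&(z>.062)&(z<.075)&(x>.45)&(x<.70)&(y>-.12)&(y<.35)&(hsv[...,1]>60))
    for i in range(4):
        pass
    m=(d>0)&(z>.165)&(x>.5)&(x<.68)&(y>.12)&(y<.4)
    n,l,st,ce=cv2.connectedComponentsWithStats(m.astype(np.uint8))
    for i in range(1,n):
        if st[i,4]>15: rep('pipe',l==i)
E
```

```text
scene pintop 121 [0.5962 0.0365 0.1343] mid [0.5949 0.0364 0.1337] rect [595.   36.6] [17.7 18.7] 87.2
scene handletop 154 [ 0.6082 -0.0524  0.1326] mid [ 0.6068 -0.0523  0.1318] rect [606.7 -53. ] [30.8 14. ] 7.8
scene bracket 979 [0.5167 0.0026 0.0783] mid [0.513  0.0028 0.0764] rect [513.5   2.4] [87.8 51.8] 6.5
scene bridge 539 [0.6029 0.0372 0.0987] mid [0.595  0.0364 0.098 ] rect [594.8  36.2] [62.7 39.9] 7.1
scene chesttop 8681 [0.6214 0.0526 0.0702] mid [0.5868 0.1065 0.0685] rect [571.5 103.2] [191.8 439.4] 7.3
scene pipe 763 [0.5697 0.287  0.2085] mid [0.5635 0.2894 0.1998] rect [562.9 289.4] [30.6 29.7] 22.0
scene pipe 504 [0.5738 0.2463 0.1968] mid [0.5681 0.2482 0.1897] rect [568.  248.6] [26.1 28.9] 49.2
scene pipe 308 [0.5776 0.2056 0.1857] mid [0.574  0.2067 0.1809] rect [574.2 206.4] [23.2 23.9] 79.7
scene pipe 155 [0.581  0.1646 0.1757] mid [0.5788 0.1645 0.1728] rect [579.2 165.1] [18.8 19.1] 70.1
top pintop 107 [0.5946 0.0365 0.1347] mid [0.5952 0.0366 0.1336] rect [595.1  36. ] [18.  19.2] 43.9
top handletop 144 [ 0.6059 -0.0523  0.1327] mid [ 0.606  -0.0522  0.1323] rect [606.1 -53.1] [30.1 14.6] 6.7
top bracket 1160 [0.5147 0.0029 0.0781] mid [0.5133 0.0024 0.077 ] rect [512.9   1.7] [84.2 52.9] 6.4
top bridge 598 [0.5939 0.037  0.0984] mid [0.5947 0.0364 0.098 ] rect [595.   36.1] [60.2 40.3] 7.0
top chesttop 9032 [0.5913 0.0585 0.0701] mid [0.5812 0.1059 0.0687] rect [563.5 102.3] [207.2 441.1] 7.1
top pipe 128 [0.5782 0.1649 0.1773] mid [0.5786 0.1648 0.174 ] rect [578.5 165.1] [19.5 18.2] 43.1
top pipe 312 [0.5666 0.2463 0.205 ] mid [0.568  0.2477 0.1901] rect [568.  247.6] [26.2 25.5] 0.2
top pipe 209 [0.5723 0.2058 0.1906] mid [0.5732 0.2063 0.1813] rect [573.4 206.3] [22.8 23. ] 25.5
top pipe 461 [0.561  0.2865 0.2196] mid [0.5625 0.29   0.1994] rect [562.8 289.7] [29.6 28.7] 63.1
```

```bash
cat >> h.py <<'E'
from scipy.spatial.transform import Rotation as Ro
from rig import readout
A=np.radians(7.2); EX=np.array([np.cos(A),np.sin(A),0]); EY=np.array([-np.sin(A),np.cos(A),0])
def go(p):
    s=readout.observe(); R=Ro.from_rotvec(s["eef_rot"]).as_matrix()
    y=R[:,1]; tw=np.degrees(np.arctan2(*(R.T@EY)[[0,1]]))
    tw=-((tw+90)%180-90)   # turn about tool z bringing tool y onto +-chest y
    print('t',round(s['t'],2),'pos',np.round(s['eef_pos'],4),'toolZ',R[:,2].round(4),'F',np.round(s['contact_force'],1),'open',round(s['opening'],4))
    print('units',np.round(R.T@(np.array(p)-s['eef_pos'])/.04,3),'twist',round(tw,2))
E
python3 - <<'E'
from h import *
O=np.array([.595,.0363])
for c in ("scene","top"):
    d=np.load(f"pics/{c}0.npy"); im=cv2.imread(f"pics/{c}0.png"); W=cloud(c,d)
    hsv=cv2.cvtColor(im,cv2.COLOR_BGR2HSV); z=W[...,2]
    L=np.stack([(W[...,:2]-O)@EX[:2],(W[...,:2]-O)@EY[:2]],-1)*1000
    m=(hsv[...,1]<75)&(abs(z-.078)<.006)&(L[...,0]<-30)&(L[...,0]>-150)&(abs(L[...,1]+35)<60)
    q=L[m]
    print(c,'x range',np.percentile(q[:,0],[0,1,99,100]).round(1),'y',np.percentile(q[:,1],[0,1,99,100]).round(1))
    for x0 in range(-130,-60,5):
        s=np.sort(q[abs(q[:,0]-x0)<2.5][:,1])
        if len(s)>3:
            g=np.diff(s); i=g.argmax(); print(x0,len(s),s[0].round(1),s[-1].round(1),'gap',s[i].round(1),s[i+1].round(1))
go([.595,.0363,.20])
E
```

```text
scene x range [-129.2 -127.8  -44.4  -42.7] y [-48.7 -47.5   1.7  21.4]
-130 13 -47.0 -1.3 gap -30.8 -14.1
-125 34 -47.5 2.0 gap -30.9 -14.7
-120 49 -47.8 1.6 gap -29.8 -15.0
-115 45 -47.1 1.0 gap -30.3 -15.9
-110 47 -47.5 1.8 gap -29.9 -15.0
-105 42 -47.8 1.2 gap -29.9 -15.6
-100 48 -46.8 2.0 gap -30.4 -15.9
-95 53 -47.3 1.7 gap -22.3 -20.2
-90 68 -47.7 1.0 gap -6.6 -4.8
-85 62 -46.4 1.8 gap -42.8 -40.9
-80 69 -47.6 1.2 gap -32.9 -31.1
-75 66 -47.7 2.0 gap -47.7 -45.9
-70 61 -48.7 1.4 gap -48.7 -46.5
-65 67 -46.9 1.9 gap -15.3 -13.6
top x range [-127.8 -126.9  -45.1  -43.5] y [-50.9 -47.9   1.9   2.3]
-130 5 -38.0 1.0 gap -36.3 -11.5
-125 61 -48.2 2.2 gap -29.8 -15.8
-120 60 -47.3 1.9 gap -30.1 -15.9
-115 60 -48.4 1.9 gap -29.9 -15.8
-110 59 -46.8 2.3 gap -29.6 -15.9
-105 59 -47.3 1.4 gap -30.1 -15.0
-100 62 -48.3 2.1 gap -29.8 -16.0
-95 66 -47.5 1.8 gap -27.6 -25.4
-90 80 -48.2 2.0 gap -29.9 -27.8
-85 78 -47.2 2.1 gap -37.8 -36.1
-80 81 -48.1 1.5 gap -11.2 -9.7
-75 77 -47.4 1.9 gap -28.8 -26.8
-70 79 -47.9 1.7 gap -2.5 -0.6
-65 77 -46.4 2.0 gap -17.3 -15.5
t 1.0 pos [0.2039 0.5108 0.2313] toolZ [ 0.  0. -1.] F [-0.5  1.  -0.1] open 0.0856
units [-13.478  -7.393   0.782] twist -28.96
```

```bash
python3 -m creep '[[-0.4,-0.4,-0.7,-3],[-1.2,-1.2,-1.3,-6],[-2.1,-2.0,-1.5,-9],[-3.0,-2.9,-1.5,-12],[-3.9,-3.8,-1.5,-15],[-4.8,-4.6,-1.5,-18],[-5.7,-5.5,-1.5,-21],[-6.6,-6.4,-1.5,-24],[-7.6,-7.3,-1.5,-27],[-8.5,-8.2,-1.5,-29]]' 60; python3 - <<'E'
from h import *
go([.595,.0363,.20])
E
```

```text
t: 2.0
eef_pos: [0.3959, 0.0842, 0.2916]
eef_rot: [-0.202, 3.134, 0.0]
contact_force: [1.4, 1.2, 0.6]
opening: 0.06
t 2.0 pos [0.3959 0.0842 0.2916] toolZ [ 1.1e-03  3.0e-04 -1.0e+00] F [1.4 1.2 0.6] open 0.06
units [-4.78  -1.825  2.295] twist 0.16
```

```bash
python3 -m creep '[[-0.8,-0.3,0.2,0],[-1.8,-0.7,0.7,0],[-2.8,-1.1,1.3,0],[-3.7,-1.4,1.8,0],[-4.4,-1.7,2.2,0],[-4.78,-1.82,2.3,0],[-4.78,-1.82,2.3,0],[-4.78,-1.82,2.3,0]]'; python3 - <<'E'
from h import *
from rig import models
go([.595,.0363,.106])
for c in ("top","wrist"):
    k=vision.get_calibration(c); p,d=vision.capture(c); W=cloud(c,d,k)
    cv2.imwrite(f"pics/{c}1.png",p[:,:,::-1])
    x,y,z=np.moveaxis(W,-1,0)
    for n,m in (('pin',(abs(z-.135)<.006)&(np.hypot(x-.595,y-.036)<.025)),('handle',(abs(z-.133)<.006)&(np.hypot(x-.606,y+.053)<.03))):
        if m.sum()>5: q=W[m]; print(c,n,m.sum(),q.mean(0).round(4),((q.min(0)+q.max(0))/2).round(4))
E
```

```text
t: 2.8
eef_pos: [0.594, 0.038, 0.1993]
eef_rot: [0.198, -3.135, -0.0]
contact_force: [-0.4, 0.1, 0.3]
opening: 0.0599
t 2.8 pos [0.594  0.038  0.1993] toolZ [-7.e-04  0.e+00 -1.e+00] F [-0.4  0.1  0.3] open 0.0599
units [-0.022 -0.046  2.332] twist 0.03
top pin 44 [0.5899 0.0382 0.1344] [0.59   0.0374 0.1336]
wrist pin 603 [0.5925 0.0346 0.1352] [0.5933 0.0345 0.1333]
wrist handle 843 [ 0.6032 -0.0532  0.1327] [ 0.6044 -0.054   0.1315]
```

View pics/wrist1.png

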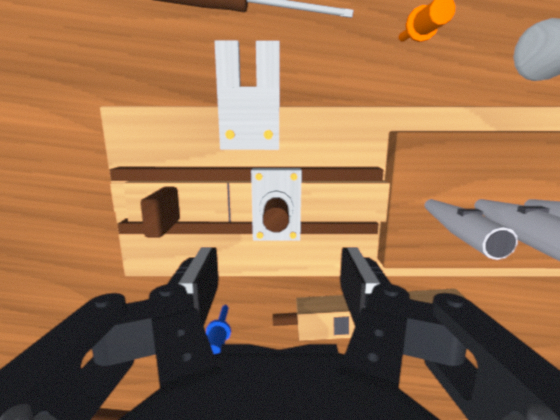

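The close view shows the dark-gripped pin in the steel bridge at wrist (276,214), midway between the fingers. The blue look-alike is far behind at (217,330) and the orange one at (430,20). I go down and grip.

```bash
python3 -m creep '[[-0.02,-0.05,0.4,0],[-0.02,-0.05,1.0,0],[-0.02,-0.05,1.5,0],[-0.02,-0.05,1.9,0],[-0.02,-0.05,2.2,0],[-0.02,-0.05,2.3,0],[-0.02,-0.05,2.3,0],[-0.02,-0.05,2.3,0]]' && python3 -m creep '[[0,0,0,0],[0,0,0,0],[0,0,0,0],[0,0,0,0],[0,0,0,0],[0,0,0,0],[0,0,0,0],[0,0,0,0]]' 8
```

```text
t: 3.7
eef_pos: [0.5957, 0.0362, 0.1084]
eef_rot: [-0.198, 3.134, 0.0]
contact_force: [0.1, -0.5, 0.1]
opening: 0.0599
t: 4.5
eef_pos: [0.5957, 0.0361, 0.1079]
eef_rot: [-0.198, 3.134, -0.0]
contact_force: [-0.6, -1.3, 5.4]
opening: 0.0179
```

```bash
python3 -m creep '[[0,0,-0.1,0],[0,0,-0.3,0],[0,0,-0.5,0],[0,0,-0.7,0],[0,0,-0.9,0],[0,0,-1.1,0],[0,0,-1.3,0],[0,0,-1.5,0],[0,0,-1.6,0],[0,0,-1.65,0]]' && python3 -m creep '[[0,0,0,0],[0,0,0,0],[0,0,0,0]]' && python3 - <<'E'
from h import *
go([.4967,.0008,.1])
for c in ("scene","wrist"):
    p,d=vision.capture(c); cv2.imwrite(f"pics/{c}2.png",p[:,:,::-1]); np.save(f"pics/{c}2.npy",d)
a=cv2.imread('pics/scene2.png')[100:300,140:400]; b=cv2.imread('pics/wrist2.png')[130:400,150:420]
cv2.imwrite('pics/m2.png',np.hstack([cv2.resize(a,(450,346)),cv2.resize(b,(346,346))]))
E
```

```text
t: 5.5
eef_pos: [0.5955, 0.0361, 0.1738]
eef_rot: [-0.198, 3.135, 0.0]
contact_force: [-0.4, -0.6, -1.3]
opening: 0.0184
t: 5.8
eef_pos: [0.5952, 0.0361, 0.1729]
eef_rot: [0.198, -3.135, -0.0]
contact_force: [-0.3, -0.2, -0.3]
opening: 0.0183
t 5.8 pos [0.5952 0.0361 0.1729] toolZ [-6.e-04 -0.e+00 -1.e+00] F [-0.3 -0.2 -0.3] open 0.0183
units [ 2.553 -0.566  1.823] twist 0.04
```

View pics/m2.png

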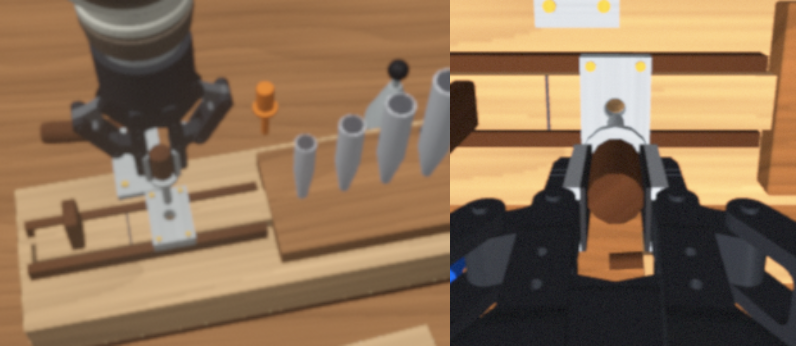

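The pin is out of the bore and hangs upright between the fingers, the hole below it at crop (170,215) left and (614,105) right. The slider's line and the handle have not moved. Next I move over the bracket.

```bash
python3 -m creep '[[0.2,-0.05,0,0],[0.6,-0.14,0,0],[1.0,-0.23,0,0],[1.4,-0.32,0,0],[1.8,-0.41,0,0],[2.2,-0.5,0,0],[2.45,-0.55,0,0],[2.54,-0.57,0,0],[2.54,-0.57,0,0],[2.54,-0.57,0,0]]' && python3 -m creep '[[0,0,0.4,0],[0,0,0.6,0],[0,0,0.6,0],[0,0,0.6,0]]' && python3 - <<'E'
from h import *
go([.4974,.0006,.1])
O=np.array([.595,.0363])
for c in ("scene","wrist"):
    k=vision.get_calibration(c); p,d=vision.capture(c); cv2.imwrite(f"pics/{c}3.png",p[:,:,::-1]); np.save(f"pics/{c}3.npy",d); W=cloud(c,d,k)
    np.save(f"pics/{c}3W.npy",W); hsv=cv2.cvtColor(p,cv2.COLOR_RGB2HSV); z=W[...,2]
    L=np.stack([(W[...,:2]-O)@EX[:2],(W[...,:2]-O)@EY[:2]],-1)*1000
    near=np.hypot(L[...,0]+102,L[...,1]+22.9)
    for lo in np.arange(.085,.18,.01):
        m=(z>lo)&(z<lo+.01)&(near<11)
        if m.sum()>10: q=L[m]; print(c,lo.round(3),m.sum(),q.min(0).round(1),q.max(0).round(1))
    m=(hsv[...,1]<75)&(abs(z-.078)<.006)&(L[...,0]<-30)&(L[...,0]>-150)&(abs(L[...,1]+35)<60)
    q=L[m]
    for x0 in range(-130,-85,5):
        s=np.sort(q[abs(q[:,0]-x0)<2.5][:,1])
        if len(s)>3: g=np.diff(s); i=g.argmax(); print(x0,len(s),s[0].round(1),s[-1].round(1),'gap',s[i].round(1),s[i+1].round(1))
a=cv2.imread('pics/scene3.png')[90:270,140:320]; b=cv2.imread('pics/wrist3.png')[130:400,150:420]
cv2.imwrite('pics/m3.png',np.hstack([cv2.resize(a,(400,400)),cv2.resize(b,(400,400))]))
E
```

```text
t: 6.9
eef_pos: [0.4978, 0.0008, 0.1733]
eef_rot: [-0.198, 3.135, 0.0]
contact_force: [-0.2, 0.7, -0.9]
opening: 0.0179
t: 7.3
eef_pos: [0.4975, 0.0008, 0.1493]
eef_rot: [0.199, -3.135, -0.0]
contact_force: [1.0, -0.8, -0.4]
opening: 0.0185
t 7.3 pos [0.4975 0.0008 0.1493] toolZ [-5.e-04  0.e+00 -1.e+00] F [ 1.  -0.8 -0.4] open 0.0185
units [ 0.003 -0.005  1.233] twist 0.05
scene 0.105 19 [-100.7  -26.9] [-96.3 -19.1]
scene 0.115 19 [-101.5  -26.8] [-97.1 -18.4]
scene 0.145 42 [-99.9 -31.9] [-91.6 -13.8]
scene 0.155 41 [-99.9 -31.7] [-91.3 -13.9]
scene 0.165 50 [-108.2  -31.8] [-91.1 -14. ]
scene 0.175 80 [-109.6  -31.8] [-91.8 -14.2]
-130 16 -47.0 0.5 gap -32.5 -14.1
-125 34 -47.4 2.0 gap -29.9 -14.7
-120 47 -47.8 1.6 gap -31.2 -15.3
-115 44 -46.7 0.7 gap -30.0 -15.9
-110 43 -47.5 1.8 gap -30.9 -14.7
-105 45 -47.9 0.9 gap -30.0 -15.6
-100 47 -46.6 2.0 gap -30.2 -15.9
-95 61 -47.2 1.4 gap -24.1 -22.3
-90 62 -47.7 0.7 gap -4.5 -2.8
wrist 0.095 36 [-107.8  -28.3] [-104.   -19.7]
wrist 0.105 57 [-107.6  -28.2] [-104.1  -19.9]
wrist 0.135 22 [-112.7  -30.5] [-107.7  -15. ]
wrist 0.145 194 [-112.9  -32.6] [-106.2  -14.9]
wrist 0.155 206 [-112.9  -32.1] [-106.5  -14.8]
wrist 0.165 272 [-112.9  -32.8] [-94.5 -14.8]
wrist 0.175 1562 [-112.8  -33.2] [-93.5 -14.8]
-130 236 -48.6 0.7 gap -31.5 -16.6
-125 344 -48.7 0.6 gap -31.5 -17.1
-120 337 -48.7 0.7 gap -31.5 -17.2
-115 345 -48.9 0.8 gap -31.5 -17.1
-110 345 -49.1 0.9 gap -31.1 -17.2
-105 323 -49.3 0.5 gap -31.1 -17.2
-100 326 -48.7 0.6 gap -31.1 -17.2
-95 338 -48.8 0.7 gap -28.9 -19.2
-90 227 -49.0 0.9 gap -34.8 -14.1
```

View pics/m3.png

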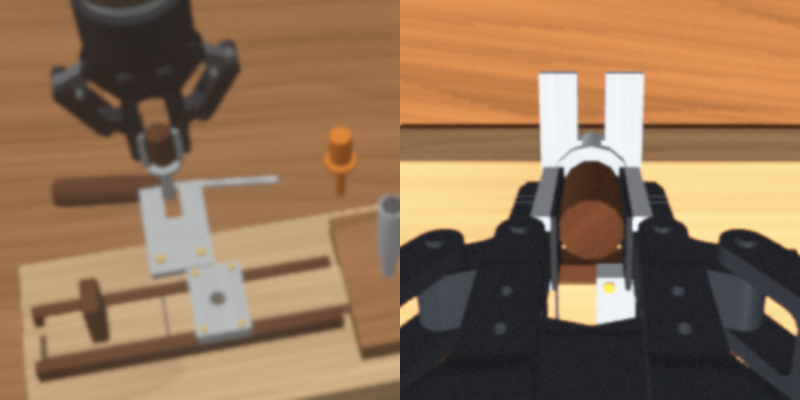

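The shank (scene crop 168,190) stands over the notch line. Both cameras put the shank within 0.3 mm of the notch centre in y. I lower it.

```bash
python3 -m creep '[[0.02,0,0.15,0],[0.02,0,0.35,0],[0.02,0,0.55,0],[0.02,0,0.75,0],[0.02,0,0.95,0],[0.02,0,1.15,0],[0.02,0,1.3,0],[0.02,0,1.4,0],[0.02,0,1.48,0],[0.02,0,1.48,0]]' && python3 -m creep '[[0,0,0.02,0],[0,0,0.04,0],[0,0,0.05,0],[0,0,0.05,0],[0,0,0.05,0]]'
```

```text
t: 8.4
eef_pos: [0.4965, 0.0006, 0.0898]
eef_rot: [0.198, -3.135, -0.0]
contact_force: [0.2, -0.2, -1.2]
opening: 0.0184
t: 8.9
eef_pos: [0.4967, 0.0006, 0.0882]
eef_rot: [-0.198, 3.135, 0.0]
contact_force: [0.1, 0.0, -0.9]
opening: 0.0182
```

```bash
python3 -m creep '[[0,0,0.02,0],[0,0,0.03,0],[0,0,0.03,0],[0,0,0.03,0]]' && python3 - <<'E'
from h import *
go([.4974,.0006,.1])
O=np.array([.595,.0363])
k=vision.get_calibration("scene"); p,d=vision.capture("scene"); cv2.imwrite("pics/scene4.png",p[:,:,::-1]); W=cloud("scene",d,k); z=W[...,2]
L=np.stack([(W[...,:2]-O)@EX[:2],(W[...,:2]-O)@EY[:2]],-1)*1000
m=(np.hypot(L[...,0]+102,L[...,1]+22.9)<16)&(z>.06)&(z<.125)
for lo in np.arange(.06,.125,.005):
    q=L[m&(z>=lo)&(z<lo+.005)]
    if len(q)>4: print(lo.round(3),len(q),q.min(0).round(1),q.max(0).round(1))
cv2.imwrite('pics/m4.png',cv2.resize(p[100:260,140:340,::-1],(750,600),interpolation=3))
E
```

```text
t: 9.3
eef_pos: [0.4968, 0.0006, 0.0879]
eef_rot: [-0.198, 3.134, -0.0]
contact_force: [-2.6, 0.3, 6.9]
opening: 0.0184
t 9.3 pos [0.4968 0.0006 0.0879] toolZ [ 9.e-04 -0.e+00 -1.e+00] F [-2.6  0.3  6.9] open 0.0184
units [-0.015 -0.002 -0.304] twist 0.04
0.075 38 [-100.8  -38.1] [-86.9  -8.9]
0.08 48 [-99.7 -37.4] [-87.9  -9.1]
0.085 23 [-99.7 -31.1] [-89.3 -14.3]
0.09 21 [-98.7 -34.5] [-91.6 -11.6]
0.095 24 [-99.9 -32.7] [-90.7 -11. ]
0.1 22 [-97.8 -35. ] [-89.8 -12.4]
0.105 24 [-99.5 -34.7] [-89.9 -12. ]
0.11 49 [-111.9  -35.3] [-90.9 -11.5]
0.115 58 [-110.8  -34.9] [-89.9 -11.1]
0.12 14 [-112.1  -34.5] [-90.5 -11.9]
```

View pics/m4.png

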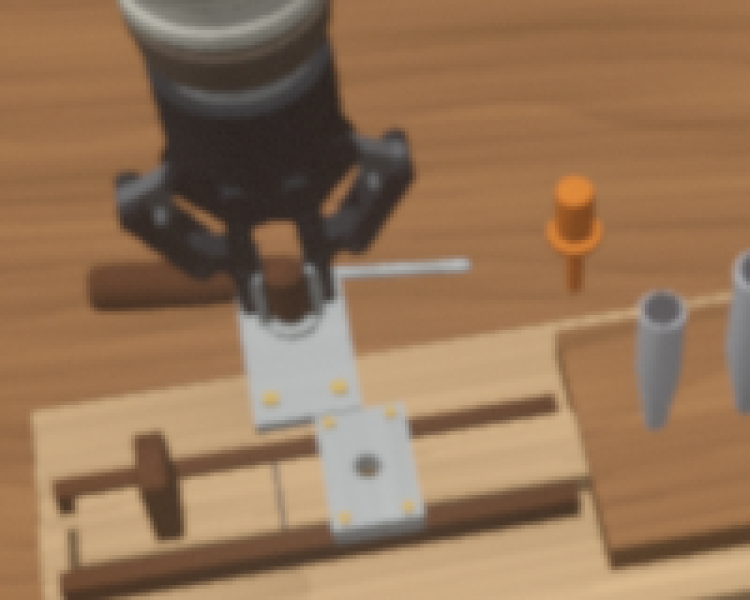

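The collar sits on the plate (crop 290,320) and there is a 7 N push, so it is seated. I release and rise.

```bash
python3 -m creep '[[0,0,-0.01,0],[0,0,-0.01,0],[0,0,-0.01,0],[0,0,-0.01,0],[0,0,-0.01,0],[0,0,-0.01,0]]' 50 && python3 -m creep '[[0,0,-0.1,0],[0,0,-0.4,0],[0,0,-0.9,0],[0,0,-1.5,0],[0,0,-2.1,0],[0,0,-2.4,0],[0,0,-2.4,0],[0,0,-2.4,0]]' && python3 - <<'E'
from h import *
H=np.array([.6064,-.0527])   # handle top centre
go([H[0]+.0007,H[1],.112])
O=np.array([.595,.0363])
for c in ("scene","top","wrist"):
    k=vision.get_calibration(c); p,d=vision.capture(c); cv2.imwrite(f"pics/{c}5.png",p[:,:,::-1]); W=cloud(c,d,k); z=W[...,2]
    L=np.stack([(W[...,:2]-O)@EX[:2],(W[...,:2]-O)@EY[:2]],-1)*1000
    for n,x,y,zt,r in (('pin',-102,-22.9,.115,16),('handle',0,-90,.133,25)):
        m=(np.hypot(L[...,0]-x,L[...,1]-y)<r)&(abs(z-zt)<.006)
        if m.sum()>5: q=L[m]; print(c,n,m.sum(),((q.min(0)+q.max(0))/2).round(1),q.min(0).round(1),q.max(0).round(1),z[m].max().round(4))
a=cv2.imread('pics/scene5.png')[100:260,140:300]; b=cv2.imread('pics/wrist5.png')
cv2.imwrite('pics/m5.png',np.hstack([cv2.resize(a,(330,330)),cv2.resize(b,(440,330))]))
E
```

```text
t: 9.95
eef_pos: [0.4966, 0.0006, 0.0872]
eef_rot: [0.198, -3.135, -0.0]
contact_force: [-0.7, -0.3, -1.3]
opening: 0.0505
t: 10.75
eef_pos: [0.4966, 0.0006, 0.1828]
eef_rot: [0.198, -3.135, -0.0]
contact_force: [-1.3, -0.6, -0.5]
opening: 0.0499
t 10.75 pos [0.4966 0.0006 0.1828] toolZ [-4.e-04  0.e+00 -1.e+00] F [-1.3 -0.6 -0.5] open 0.0499
units [-2.573 -1.67   1.769] twist 0.04
scene pin 101 [-101.8  -22.9] [-112.6  -32.4] [-91.  -13.4] 0.1188
scene handle 153 [  0.8 -90.1] [-14.3 -97.2] [ 15.9 -83.1] 0.1364
top handle 42 [  7.8 -87.8] [  0.7 -92.9] [ 14.9 -82.7] 0.1353
wrist pin 591 [-104.2  -24.4] [-113.9  -33.8] [-94.6 -15. ] 0.1176
```

View pics/m5.png

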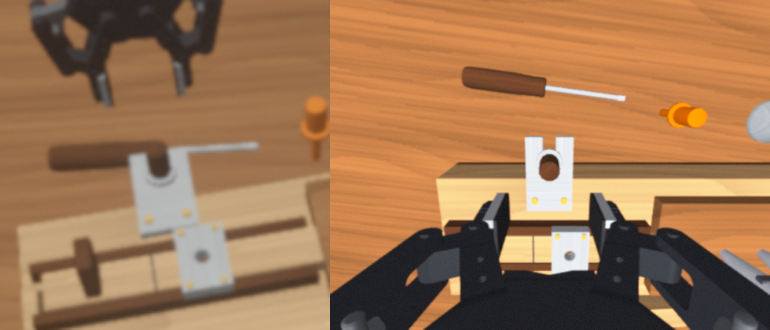

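The pin hangs upright in the notch, scene crop (158,160) and wrist crop (549,168), and is free of the fingers. The slider's line has not moved. Next is the handle.

```bash
python3 -m creep '[[-0.4,-0.25,0,0],[-1.0,-0.6,0,0],[-1.6,-1.0,0,0],[-2.2,-1.4,0,0],[-2.5,-1.6,0,0],[-2.57,-1.67,0.2,0],[-2.57,-1.67,0.7,0],[-2.57,-1.67,1.2,0],[-2.57,-1.67,1.7,0],[-2.57,-1.67,2.0,0]]' && python3 -m creep '[[0,0,0.07,0],[0,0,0.07,0],[0,0,0.07,0]]' && python3 -m creep '[[0,0,0,0],[0,0,0,0],[0,0,0,0],[0,0,0,0],[0,0,0,0],[0,0,0,0],[0,0,0,0]]' 4
```

```text
t: 11.9
eef_pos: [0.6055, -0.0523, 0.1007]
eef_rot: [0.199, -3.132, -0.001]
contact_force: [-0.3, 0.7, 0.6]
opening: 0.0501
t: 12.2
eef_pos: [0.6074, -0.0527, 0.1015]
eef_rot: [-0.198, 3.134, -0.0]
contact_force: [0.5, -0.6, -0.1]
opening: 0.0498
t: 12.9
eef_pos: [0.6074, -0.0532, 0.1012]
eef_rot: [-0.198, 3.134, -0.001]
contact_force: [-0.5, -4.1, 6.1]
opening: 0.013
```

```bash
python3 -m creep '[[0,0.06,0,0],[0,0.12,0,0],[0,0.2,0,0],[0,0.28,0,0],[0,0.36,0,0],[0,0.43,0,0],[0,0.48,0,0],[0,0.51,0,0],[0,0.51,0,0],[0,0.51,0,0]]' && python3 -m creep '[[0,0,0,0],[0,0,0,0],[0,0,0,0]]' && python3 - <<'E'
from h import *
go([.6064,-.0527,.1])
O=np.array([.595,.0363])
for c in ("scene","wrist"):
    k=vision.get_calibration(c); p,d=vision.capture(c); cv2.imwrite(f"pics/{c}6.png",p[:,:,::-1]); W=cloud(c,d,k); z=W[...,2]
    L=np.stack([(W[...,:2]-O)@EX[:2],(W[...,:2]-O)@EY[:2]],-1)*1000
    for n,x,y,zt,r in (('pin',-102,-22.9,.115,16),('handle',0,-70,.133,20)):
        m=(np.hypot(L[...,0]-x,L[...,1]-y)<r)&(abs(z-zt)<.006)
        if m.sum()>5: q=L[m]; print(c,n,m.sum(),((q.min(0)+q.max(0))/2).round(1),q.min(0).round(1),q.max(0).round(1),z[m].max().round(4))
a=cv2.imread('pics/scene6.png')[140:260,140:260]; b=cv2.imread('pics/wrist6.png')
cv2.imwrite('pics/m6.png',np.hstack([cv2.resize(a,(330,330),interpolation=3),cv2.resize(b,(440,330))]))
E
```

```text
t: 13.9
eef_pos: [0.605, -0.0339, 0.1012]
eef_rot: [-0.196, 3.134, -0.004]
contact_force: [0.1, -9.8, 5.4]
opening: 0.013
t: 14.2
eef_pos: [0.605, -0.034, 0.1012]
eef_rot: [-0.196, 3.134, -0.004]
contact_force: [1.0, -9.5, 4.6]
opening: 0.0131
t 14.2 pos [ 0.605  -0.034   0.1012] toolZ [ 0.0016 -0.0026 -1.    ] F [ 1.  -9.5  4.6] open 0.0131
units [ 0.024 -0.468  0.032] twist -0.03
scene pin 98 [-102.4  -22.9] [-112.7  -32.3] [-92.1 -13.4] 0.1184
scene handle 190 [  1.3 -69.9] [-13.7 -88.1] [ 16.4 -51.7] 0.139
wrist pin 2422 [-102.2  -24.3] [-110.7  -34.1] [-93.8 -14.5] 0.1185
wrist handle 3077 [ -1.8 -70.2] [-17.  -88.8] [ 13.3 -51.6] 0.139
```

View pics/m6.png

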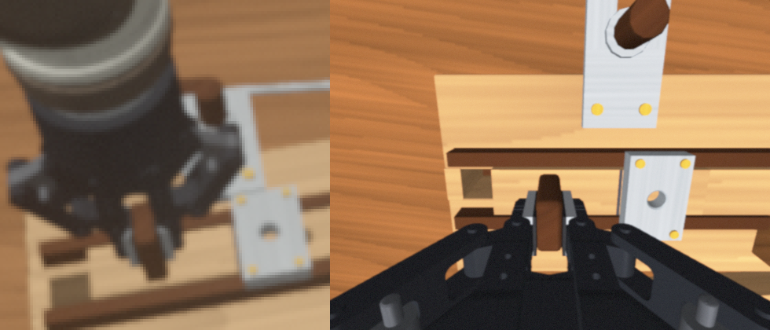

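The pin is still parked in the notch and the handle is pinched by both fingers. The scribed line no longer shows left of the bridge edge (wrist crop 622,195), so it is at the edge. I check the travel once more by colour and depth.

```bash
python3 - <<'E'
from h import *
O=np.array([.595,.0363])
for c in ("scene","wrist"):
    k=vision.get_calibration(c); p,d=vision.capture(c); W=cloud(c,d,k); z=W[...,2]
    hsv=cv2.cvtColor(p,cv2.COLOR_RGB2HSV)
    L=np.stack([(W[...,:2]-O)@EX[:2],(W[...,:2]-O)@EY[:2]],-1)*1000
    br=(hsv[...,1]>90)&(hsv[...,0]<20)&(abs(L[...,0])<18)&(abs(L[...,1]+70)<20)
    m=br&(abs(z-.133)<.005)
    q=L[m]; print(c,m.sum(),np.percentile(q,[2,50,98],axis=0).round(1).tolist())
    s=(abs(L[...,0])<14)&(L[...,1]>-35)&(L[...,1]<-15)&(abs(z-.086)<.006)
    for y0 in range(-32,-17):
        g=s&(abs(L[...,1]-y0)<.6)
        if g.any(): print(y0,g.sum(),int(hsv[...,2][g].mean()),end=' | ')
    print()
    if c=="wrist": cv2.imwrite('pics/m7.png',cv2.resize(p[180:310,330:520,::-1],None,fx=4,fy=4,interpolation=3))
go([.6064,-.0527,.1])
E
```

```text
scene 126 [[-13.0, -77.3], [2.4, -71.5], [14.6, -65.7]]
-32 11 203 | -31 9 203 | -30 12 204 | -29 11 203 | -28 12 203 | -27 10 203 | -26 10 200 | -25 11 195 | -24 9 184 | -23 11 168 | -22 11 163 | -21 9 166 | -20 2 177 | 
wrist 2197 [[-16.4, -78.3], [-4.0, -72.0], [11.7, -65.4]]
-32 107 241 | -31 102 241 | -30 100 241 | -29 101 241 | -28 103 241 | -27 104 241 | -26 97 242 | -25 106 240 | -24 113 194 | -23 94 114 | -22 136 151 | -21 169 159 | 
t 14.4 pos [ 0.605  -0.034   0.1012] toolZ [ 0.0016 -0.0026 -1.    ] F [  0.6 -10.1   4.8] open 0.0131
units [ 0.023 -0.469  0.032] twist -0.03
```

View pics/m7.png

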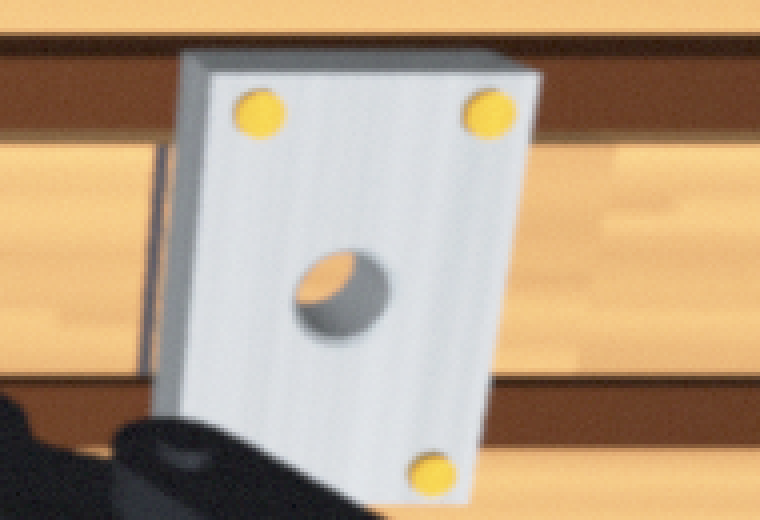

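The line, crop (152,260), is still about 2 mm short of the bridge edge at (172,260). That puts the travel at about 18 mm, so I push 2 mm more.

```bash
python3 -m creep '[[0,0.02,0,0],[0,0.04,0,0],[0,0.05,0,0],[0,0.05,0,0],[0,0.05,0,0],[0,0.05,0,0]]' && python3 - <<'E'
from h import *
O=np.array([.595,.0363])
go([.6064,-.0527,.1])
for c in ("wrist","scene"):
    k=vision.get_calibration(c); p,d=vision.capture(c); W=cloud(c,d,k); z=W[...,2]
    hsv=cv2.cvtColor(p,cv2.COLOR_RGB2HSV)
    L=np.stack([(W[...,:2]-O)@EX[:2],(W[...,:2]-O)@EY[:2]],-1)*1000
    m=(np.hypot(L[...,0]+102,L[...,1]+22.9)<16)&(abs(z-.115)<.006); q=L[m]; print(c,'pin',((q.min(0)+q.max(0))/2).round(1),z[m].max().round(4))
    br=(hsv[...,1]>90)&(hsv[...,0]<20)&(abs(L[...,0])<18)&(abs(L[...,1]+70)<20)&(abs(z-.133)<.005)
    print('handle',np.percentile(L[br],[2,50,98],axis=0).round(1).tolist())
    if c=="wrist": cv2.imwrite('pics/m8.png',cv2.resize(p[180:310,330:520,::-1],None,fx=4,fy=4,interpolation=3))
go([.6064,-.0527,.1])
E
```

```text
t: 15.0
eef_pos: [0.6048, -0.0322, 0.1012]
eef_rot: [-0.196, 3.134, -0.005]
contact_force: [0.6, -11.4, 5.5]
opening: 0.0134
t 15.0 pos [ 0.6048 -0.0322  0.1012] toolZ [ 0.0016 -0.0029 -1.    ] F [  0.6 -11.4   5.5] open 0.0134
units [ 0.023 -0.514  0.032] twist -0.04
wrist pin [-102.3  -24.3] 0.118
handle [[-16.4, -76.5], [-4.1, -70.2], [11.6, -63.6]]
scene pin [-102.9  -22.9] 0.1202
handle [[-12.9, -75.4], [2.5, -69.7], [14.6, -63.9]]
t 15.1 pos [ 0.6048 -0.0322  0.1013] toolZ [ 0.0016 -0.0029 -1.    ] F [  0.7 -10.4   5.3] open 0.0127
units [ 0.023 -0.515  0.033] twist -0.04
```

View pics/m8.png

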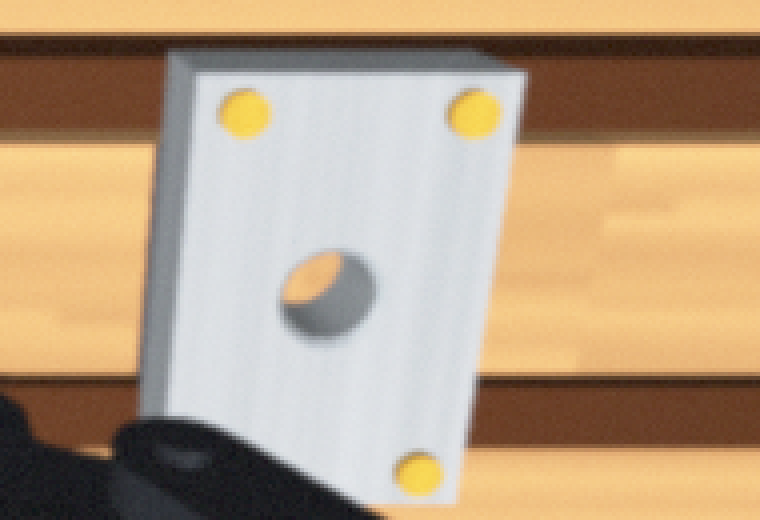

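The line has just met the bridge edge (about crop 152,260). The handle centre is at -69.7 to -70.1 mm along the chest from the bore, against -90 at rest, so the travel is 20 mm. I hand in.

```bash
python3 -c "
from rig import ticket
print(ticket.sign_off())"
```

```text
the job is handed in; nothing more can be done
None
```

The job is handed in, at about 15 s of the 51 s allowed; the sign-off gave no verdict. I drew the dark pin out of the bridge bore, hung it by its collar in the bracket notch and let go. I then pinched the slider's handle and pushed it towards the pipes, and I am still holding it there.

Last checks:
- **Pin:** upright and clear of the fingers. Its axis is within about 1 mm of the notch position by the scene camera. The wrist camera reads about 1.5 mm off in y, the same as its offset for the bracket itself.
- **Slider:** at about 20 mm of travel by handle position. The scribed line has just met the bridge edge. An earlier estimate from the arm's own position gave 19.4 mm, but the line showed only about 18 mm, so I pushed 2 mm more.
- **Hold:** the force reading along the push is about 10 to 11 N, and the fingers are still shut on the handle.
- **Pipes and bystanders:** I saw no contact with the pipes, cone, wooden pipe, screwdriver or the look-alike pins. I did not measure their final positions.

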